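Close the tubes and hold the filter knob at its third click

TASK

Make the tube reader on the bench ready for a reading: first press fully shut the tube caps that stand open, so that all four tubes are closed to stray light while the filter knob is still at rest. Then turn the filter knob clockwise from its rest to the third click, not running on past it (the fourth stop is the bare lamp), and keep hold of it there: it springs back if let go, so finish with the gripper still holding the knob at the third stop. Do not disturb the beaker and the two vials beside the reader.

Things in the scene. Friction and masses are not known exactly. Their poses are not given: they have to be found in the camera images.
- reader: Tube reader, off-white bench instrument fixed to the worktop, 160 (x) x 236 (y) x 52 mm; its sloping front with display and keys faces the robot (-x side). Origin on the worktop under the middle; x points away from its front, y to the left, z up. On its flat top four tubes in a row, x = 0, y = 2, 34, 66, 98 mm; the filter knob at x = -4, y = -64 mm.
- tube_a: Flip-cap sample tube seated firmly in the reader (it does not come out), 17 mm across; origin at the centre of its rim, 70 mm above the worktop; its x axis points to its cap's hinge, like the reader's x axis; z up. Any of the four wells.
- tube_b: Flip-cap sample tube seated firmly in the reader (it does not come out), 17 mm across; origin at the centre of its rim, 70 mm above the worktop; its x axis points to its cap's hinge, like the reader's x axis; z up. Any of the four wells.
- tube_c: Flip-cap sample tube seated firmly in the reader (it does not come out), 17 mm across; origin at the centre of its rim, 70 mm above the worktop; its x axis points to its cap's hinge, like the reader's x axis; z up. Any of the four wells.
- tube_d: Flip-cap sample tube seated firmly in the reader (it does not come out), 17 mm across; origin at the centre of its rim, 70 mm above the worktop; its x axis points to its cap's hinge, like the reader's x axis; z up. Any of the four wells.
- cap_a (a joint): Angle of the cap on tube_a, rad: 0 = lying shut on the rim, 1.57 upright, 2.1 fully back. Hinge line along y, 11 mm from the rim centre on the +x side (far from the robot). Grey disc 20 mm across, 5 thick, with a thumb tab ending 28 mm from the hinge; shut, its top is 5 mm above the rim. Stiff hinge: it stays where it is left; a newton or two at the tab moves it.
- cap_b (a joint): Angle of the cap on tube_b, rad: 0 = lying shut on the rim, 1.57 upright, 2.1 fully back. Hinge line along y, 11 mm from the rim centre on the +x side (far from the robot). Grey disc 20 mm across, 5 thick, with a thumb tab ending 28 mm from the hinge; shut, its top is 5 mm above the rim. Stiff hinge: it stays where it is left; a newton or two at the tab moves it.
- cap_c (a joint): Angle of the cap on tube_c, rad: 0 = lying shut on the rim, 1.57 upright, 2.1 fully back. Hinge line along y, 11 mm from the rim centre on the +x side (far from the robot). Grey disc 20 mm across, 5 thick, with a thumb tab ending 28 mm from the hinge; shut, its top is 5 mm above the rim. Stiff hinge: it stays where it is left; a newton or two at the tab moves it.
- cap_d (a joint): Angle of the cap on tube_d, rad: 0 = lying shut on the rim, 1.57 upright, 2.1 fully back. Hinge line along y, 11 mm from the rim centre on the +x side (far from the robot). Grey disc 20 mm across, 5 thick, with a thumb tab ending 28 mm from the hinge; shut, its top is 5 mm above the rim. Stiff hinge: it stays where it is left; a newton or two at the tab moves it.
- filter_knob (a joint): Filter knob's angle about the vertical, rad: 0 = rest (shutter closed), growing clockwise seen from above, end stop at 1.745. A sprung roller clicks into place every 20 degrees: clicks at 0.349, 0.698, 1.047 (third), 1.396, 1.745. A return spring (0.12 N m at rest, 0.15 at the third click) beats the detents (0.05 N m): let go, the knob runs home. The torque jumps by about 0.1 N m on leaving each stop.
- knob_grip (a point): Point on the knob's axis at gripping height, 94 mm above the worktop. Black bar 11 mm thick, 42 long, 30 high (top 8 mm above this point, foot 22 below), along this point's x axis, which turns with the knob and at rest is the reader's x axis. A white line marks its -x end; on the bezel a dash marks rest and five pips the stops.
- beaker: Loose small glass beaker, 45 mm across, 58 mm high, right of the reader, nearer the robot; origin under its centre. To be left alone.
- vial_black: Loose amber vial with black cap, 27 mm across, 58 mm high, right of the reader, nearer the robot; origin under its centre. To be left alone.
- vial_white: Loose amber vial with white cap, 27 mm across, 58 mm high, right of the reader, nearer the robot; origin under its centre. To be left alone.

How it is judged:
On the way, in this order (a step that is already met when the one before it is completed fails the run):
1. all four caps are pressed shut (within 0.10 rad), the knob still at rest (value of joint each of cap_a, cap_b, cap_c, cap_d below 0.1 rad and value of joint filter_knob below 0.17 rad), for 0.2 s.
2. the filter knob is held at its third click for a second (value of joint filter_knob between 0.957198 and 1.1372 rad and contact force between the fingers and filter_knob above 1 N), for 1 s.
At the end, for the whole second after the job is handed in: The fingers still hold the filter knob (contact force above 1 N), it stays at the third stop (1.047 rad, within 0.09 rad) and is not turning, and all four caps are shut (within 0.10 rad) (all of step 2 and value of joint each of cap_a, cap_b, cap_c, cap_d below 0.1 rad and velocity of joint filter_knob between -0.15 and 0.15 rad/s); the arm keeps its last pose, push and grip.
It fails at once if the knob is turned past the third stop, over the crest towards the fourth (value of joint filter_knob above 1.2472 rad).
It fails at once if the knob leaves its rest while a tube cap is open (value of joint filter_knob above 0.25 rad and not (value of joint each of cap_a, cap_b, cap_c, cap_d below 0.1 rad)).
It fails at once if the beaker is disturbed (moved more than 25 mm) (distance of beaker from where it was at the start of the episode above 0.025 m).
It fails at once if the black-capped vial is disturbed (moved more than 25 mm) (distance of vial_black from where it was at the start of the episode above 0.025 m).
It fails at once if the white-capped vial is disturbed (moved more than 25 mm) (distance of vial_white from where it was at the start of the episode above 0.025 m).
It also fails if it takes over 64 s, if anything falls off the work surface, if the arm or the gripper's body presses on something with over 40 N, if the wrist force passes 120 N, or if a joint passes its speed limit or range.

ROBOT

A 6-joint arm with a two-finger parallel gripper is mounted at the origin on a cart in front of the work surface, level with it; the furniture and walls round the work are solid. World frame = base frame: x ahead of the robot, y to its left, z up, the work surface at z = 0. Lengths are in m, angles in rad, forces in N, time in s.
With the tool pointing down it reaches from about 0.4 to 0.825 m from the base axis. Payload 7 kg.
Tool frame: the origin (TCP) lies at the very end of the fingers, on their centre line; the grasp point (between the pads) lies 19 mm behind it; z points along the fingers, y is the direction in which the jaws open and shut (so a half turn about z gives the same grasp; the last joint's range is limited). The gripper opens to 88 mm and grips with 3 to 60 N. Pads are 19 mm wide; open, the fingers measure 130 mm over their backs; the gripper's body (78 mm by 193 mm) begins 47 mm behind the grasp point.
Start: joints at [1.494, 0.359, 0.012, 0, -1.224, -0.288], TCP at [0.241, 0.631, 0.227] pointing down, gripper open.
Joint ranges: [-3.07, 3.07], [-1.43, 2.12], [-1.02, 1.25], [-3.03, 1.67], [-3.05, -0], [-3.03, 3.03]. Speed limits (rad/s): [2.39, 2.39, 3.01, 3.14, 3.14, 3.14].

INTERFACE

Orientations are given as [roll, pitch, yaw] about the fixed x, y, z axes, in that order (R = Rz(yaw) Ry(pitch) Rx(roll)).
In Python, from rig import status, viewer, env, finder gives the robot as it stands. The module is installed in compiled form; this text tells all that it offers.
- The arm moves only by the tool move_arm, never from a script. Its argument "plan" is a list that holds one entry, the list of rows, each a list of 5 numbers: the finger opening in cm, from 0 to 8.76, then the shift along the tool's x, y, z in cm, then the turn about the tool's z in degrees. In form: [[[gripper, x, y, z, turn], ...]]. A call has 1 to 20 rows; each row shifts and turns the commanded pose from where the row before left it, along the tool's axes as they then stand; what a row does not reach is not made up. A row lasts 1/12 s, in which the tool goes at most 41.7 mm and 7.16 degrees, less where a joint would pass 70% of its speed; a pose out of reach is approached as far as the arm can. A call with a gripper value outside its range is refused whole. The fingers move at their own pace and stop on an object; "squeeze" is the grip in N (left out, the last holds). Time passes only in rows, so rows that do not move let the fingers close. It gives the time, the measured TCP pose, the force and the opening at its end, in the units of the state.
- status.get_state(): the state, without advancing time (a new reading comes with each control period).
- viewer.camera(name): name is "scene" or "top"; returns a dict with "color" (400x640x3 uint8, blue, green, red), "vfov" (degrees; the focal length in pixels is half the picture's height over the tangent of half this angle, whatever the lens; pixels are square), "cx", "cy" (the principal point, pixels), "R" (3x3) and "t" (3): a world point X has camera coordinates R X + t. Camera axes: x right, y down, z forward; pixel columns grow to the right and rows downward; lengths in m; the calibration is good to about 2 mm. A picture is of the moment at which its call begins. There is no depth.
- env.hand_in(): hands the job in, once; it reports no verdict.
Trained networks look in a picture, given as the dict that the camera call returned (one of the last four; its "shot" number tells which), for a name from the list of things; names that differ only in an ending like _2 or _b are one class to them, and where a whole thing is asked for, a point or a joint stands for the part that bears it (a point fixed in the world has none). Each returns a list of dicts, best first, with "p" (0 to 1); they miss things now and then, are a little off and sometimes report something else, mostly with a low value. They report only what shows in the picture. A call takes as long as a camera call.
- finder.regions_of(picture, label): "pixels" (400x640 bool, what is visible of it) and "bbox" ([left, top, right, bottom] in pixels, round what is visible of it).
- finder.mark_of(picture, label): "xy" ([column, row] in pixels: a listed point, or the origin of a listed thing).
The state is a dict: "clock": time; "joint_positions": joint angles; "joint_vel": joint speeds; "tau": joint torques, N m; "tcp_pos": TCP position; "tool_rot": TCP orientation; "ft_force": force on the tool from outside, world axes, zero at the start; "torque": the same for the moment, N m; "width": finger opening in m.
Only numpy, scipy, OpenCV 4.12 (cv2) and the standard library are available. Lean on these libraries where they do the work, as an engineer would, in place of code of your own. Each camera call takes 0.05 s, during which the arm holds its last target. There are 200 camera calls.

## Working session

There is one attempt and no reset: what is moved stays moved. The work goes in short steps, Python scripts to look and compute and a tool call to move; the robot and the scene stay as the last step left them, time stands still between calls to the robot, and variables do not carry over. Pictures are saved under pics/ and viewed, about 8 in all and at most 12, crops included, and the job is handed in when it is done.

Besides the shell and the picture viewer there is one more tool, called after "Emit:" in YAML: its name, and indented under it one key for each argument. move_arm: Moves the arm, as the interface text tells. Its arguments: {"type":"object","properties":{"plan":{"type":"array"},"squeeze":{"type":"number"}},"required":["plan"]}

```bash
mkdir -p pics; cat > h.py <<'E'
import numpy as np, cv2
from rig import status, viewer, env, finder
def foc(p): return 200/np.tan(np.radians(p["vfov"])/2)
def proj(p,X):
    c=np.array(p["R"])@np.array(X,float)+np.array(p["t"]); f=foc(p)
    return np.array([p["cx"]+f*c[0]/c[2],p["cy"]+f*c[1]/c[2]])
def atz(p,uv,z):
    R=np.array(p["R"]);t=np.array(p["t"]);f=foc(p)
    d=R.T@np.array([(uv[0]-p["cx"])/f,(uv[1]-p["cy"])/f,1]);o=-R.T@t
    return o+d*(z-o[2])/d[2]
E
python3 - <<'E'
from h import *
s=status.get_state();print({k:np.round(v,3) for k,v in s.items()})
Z=dict(tube_a=.07,knob_grip=.094,reader=0,beaker=0,vial_black=0,vial_white=0)
for n in("scene","top"):
    p=viewer.camera(n);cv2.imwrite(f"pics/{n}0.png",p["color"])
    print(n,p["vfov"],-np.array(p["R"]).T@p["t"])
    for l,z in Z.items():
        for m in finder.mark_of(p,l)[:5]: print(l,round(m["p"],2),np.round(m["xy"]),np.round(atz(p,m["xy"],z),4))
E
```

```text
{'clock': np.float64(0.0), 'joint_positions': array([ 1.494,  0.359,  0.011, -0.   , -1.224, -0.288]), 'joint_vel': array([-0.001, -0.001, -0.001, -0.   , -0.001, -0.001]), 'tau': array([-1.0000e-03, -5.8272e+01,  2.9305e+01,  6.9970e+00,  7.0000e-03,
       -0.0000e+00]), 'tcp_pos': array([0.241, 0.63 , 0.226]), 'tool_rot': array([ 3.14 , -0.   , -0.365]), 'ft_force': array([-0.786, -0.151, -0.482]), 'torque': array([-0.042, -0.024,  0.055]), 'width': np.float64(0.088)}
scene 56.464702926427115 [0.15057264 0.55163299 0.46500629]
tube_a 0.7 [271. 237.] [0.5171 0.0493 0.07  ]
tube_a 0.53 [278. 225.] [0.5293 0.0041 0.07  ]
tube_a 0.49 [252. 256.] [0.5135 0.1158 0.07  ]
tube_a 0.47 [264. 246.] [0.5103 0.0814 0.07  ]
reader 0.61 [285. 257.] [0.5121 0.012  0.    ]
beaker 0.73 [387. 207.] [ 0.3845 -0.2862  0.    ]
vial_black 0.67 [355. 201.] [ 0.4719 -0.2851  0.    ]
vial_white 0.44 [408. 190.] [ 0.3622 -0.4109  0.    ]
top 54.92659792753516 [ 0.31777969 -0.15468063  1.05417021]
tube_a 0.63 [270. 182.] [0.5206 0.0138 0.07  ]
tube_a 0.54 [244. 179.] [0.5258 0.083  0.07  ]
tube_a 0.49 [254. 182.] [0.5202 0.0568 0.07  ]
tube_a 0.48 [232. 186.] [0.5069 0.1144 0.07  ]
tube_a 0.28 [272. 187.] [0.5076 0.0074 0.07  ]
knob_grip 0.78 [296. 178.] [ 0.527  -0.0563  0.094 ]
reader 0.79 [270. 188.] [0.5162 0.0243 0.    ]
beaker 0.8 [377. 240.] [ 0.3795 -0.2744  0.    ]
vial_white 0.66 [424. 244.] [ 0.3722 -0.3991  0.    ]
```

```bash
python3 - <<'E'
import cv2
a=cv2.imread("pics/scene0.png")[150:350,180:440];b=cv2.imread("pics/top0.png")[120:270,190:450]
cv2.imwrite("pics/a.png",cv2.resize(a,None,fx=3,fy=3,interpolation=2));cv2.imwrite("pics/b.png",cv2.resize(b,None,fx=3,fy=3,interpolation=2))
E
```

```text
(no output)
```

View pics/a.png

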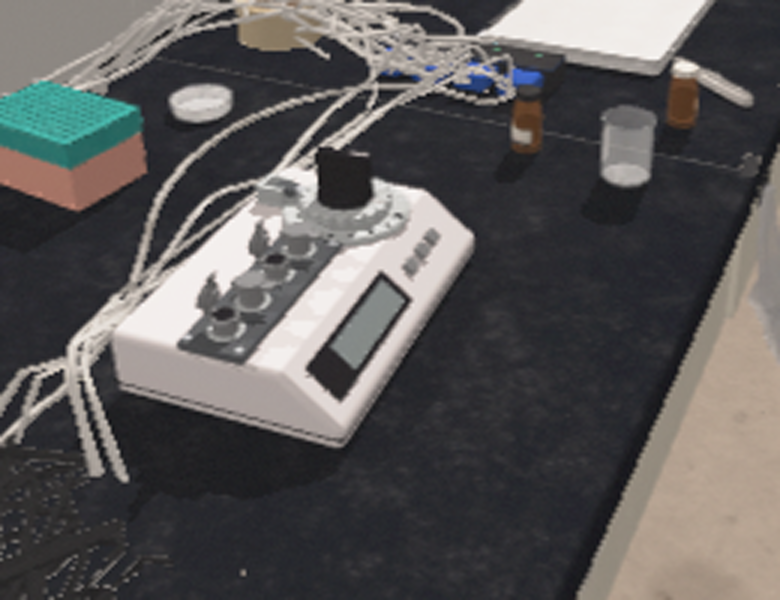

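View pics/b.png

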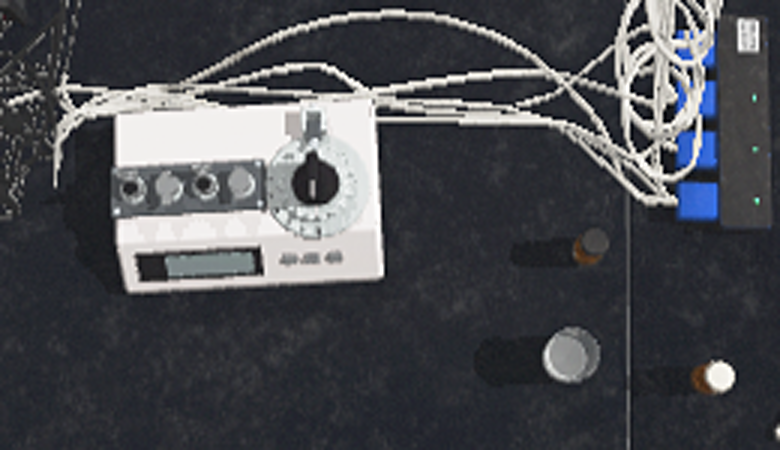

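Both views show two caps standing open: the leftmost tube (y=98) and the third (y=34). The other two look shut and the knob is at rest. The vials and beaker are well to the right. Next I fit the reader pose.

```bash
cat > fit.py <<'E'
from h import *
from scipy.optimize import least_squares
S=viewer.camera("scene");T=viewer.camera("top")
def W(q,P):
    c,s=np.cos(q[2]),np.sin(q[2]);return np.array([q[0]+c*P[0]-s*P[1],q[1]+s*P[0]+c*P[1],P[2]])
obs=[]
for p in (S,T):
    for m in finder.mark_of(p,"tube_a"):
        if m["p"]>.4: obs.append((p,m["xy"],None,m["p"]))
    m=finder.mark_of(p,"knob_grip")
    if m: obs.append((p,m[0]["xy"],(-.004,-.064,.094),1))
crop=lambda p,x,y:((180 if p is S else 190)+x/3,(150 if p is S else 120)+y/3)
for p,x,y,P in [(T,131,188,(0,.098,.07)),(T,206,184,(0,.034,.07)),(T,315,181,(-.004,-.064,.102)),
  (S,227,326,(0,.098,.07)),(S,278,266,(0,.034,.07)),
  (T,383,280,(-.08,-.118,.0)),(T,127,293,(-.08,.118,.0)),(S,343,445,(-.08,.118,0)),
  (S,345,152,(-.004,-.064,.102))]:
    obs.append((p,crop(p,x,y),P,1))
wells=[(0,y,.07) for y in(.002,.034,.066,.098)]
def res(q):
    r=[]
    for p,uv,P,w in obs:
        c=[P] if P else wells
        d=min((proj(p,W(q,k))-uv for k in c),key=lambda d:d@d); r+=list(d*(1.5 if p is S else 2.6))
    return r
o=least_squares(res,[.52,.012,.05],loss="soft_l1",f_scale=2)
q=o.x;print(np.round(q,4));print(np.round(np.array(res(q)).reshape(-1,2),1).tolist())
out=[]
for p,(x0,y0,w,h,k) in ((S,(210,195,120,110,5)),(T,(220,145,100,75,6))):
    im=cv2.resize(p["color"][y0:y0+h,x0:x0+w],None,fx=k,fy=k,interpolation=cv2.INTER_CUBIC)
    def dr(pts,c):
        pp=np.array([(proj(p,W(q,P))-(x0,y0)+.5)*k for P in pts]);cv2.polylines(im,[np.int32(pp*8).reshape(-1,1,2)],True,c,1,cv2.LINE_AA,3)
    dr([(-.08,-.118,0),(.08,-.118,0),(.08,.118,0),(-.08,.118,0)],(255,0,0))
    for w in wells: dr([(w[0]+.0085*np.cos(a),w[1]+.0085*np.sin(a),.07) for a in np.linspace(0,6.28,24)],(0,0,255))
    dr([(-.004+a,-.064+b,.102) for a,b in((-.021,-.0055),(.021,-.0055),(.021,.0055),(-.021,.0055))],(0,255,0))
    cv2.imwrite("pics/fit%d.png"%(p is T),im)
for w in wells+[(-.004,-.064,.094)]: print(np.round(W(q,w),4))
E
python3 fit.py
```

```text
[0.5211 0.0118 0.0687]
[[1.9, -1.5], [-3.2, -2.1], [-1.9, 2.9], [-1.9, -3.8], [1.0, 1.8], [3.9, 1.7], [-1.2, 2.5], [-0.5, 5.8], [3.8, 13.7], [0.3, 1.7], [-1.6, 2.3], [-2.2, -2.4], [-2.7, -7.0], [-2.3, -4.0], [1.2, -0.3], [2.0, -1.7], [-5.6, 5.6], [-1.3, -0.7]]
[0.521  0.0138 0.07  ]
[0.5188 0.0457 0.07  ]
[0.5166 0.0776 0.07  ]
[0.5144 0.1096 0.07  ]
[ 0.5215 -0.0523  0.094 ]
```

View pics/fit0.png

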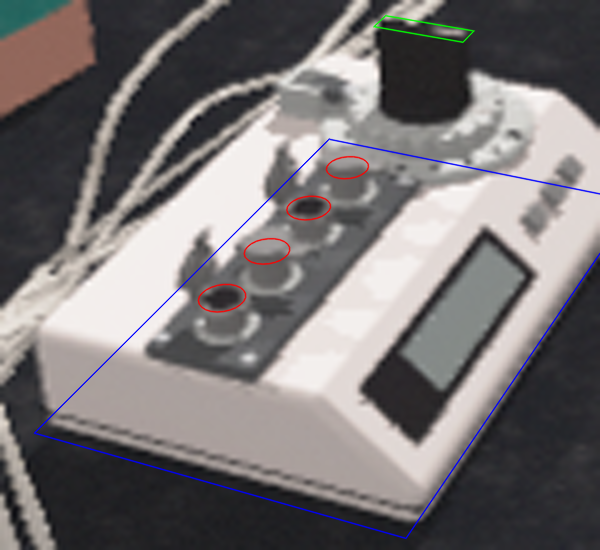

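View pics/fit1.png

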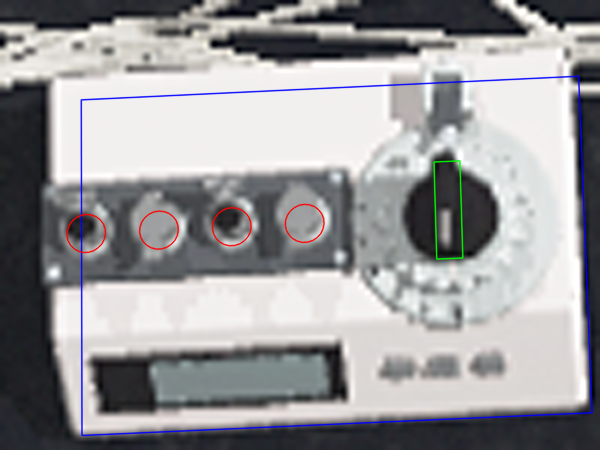

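```bash
python3 - <<'E'
src=open("fit.py").read()
a=src.index("for p in (S,T):\n    for m");b=src.index("wells=")
new='''for p,x,y,P in [(T,84.5,230.5,(0,.098,.07)),(T,157.5,228,(0,.066,.075)),(T,234,224,(0,.034,.07)),(T,304,220.5,(0,.002,.075)),(T,447,209,(-.004,-.064,.102)),
  (S,222,298,(0,.098,.07)),(S,309,207.5,(0,.034,.07)),(S,424,29,(-.004,-.064,.102))]:
    obs.append((p,(210+x/5-.5,195+y/5-.5) if p is S else (220+x/6-.5,145+y/6-.5),P,1))
'''
open("fit2.py","w").write(src[:a]+new+src[b:].replace("pics/fit","pics/fitb"))
E
python3 fit2.py
```

```text
[0.5213 0.0115 0.0657]
[[0.9, 0.6], [-0.4, -0.7], [-0.8, 0.7], [-0.4, -0.2], [0.7, 0.2], [-0.3, -0.4], [-0.3, -0.2], [-0.1, -0.3]]
[0.5212 0.0135 0.07  ]
[0.5191 0.0454 0.07  ]
[0.517  0.0774 0.07  ]
[0.5149 0.1093 0.07  ]
[ 0.5215 -0.0526  0.094 ]
```

The fit now agrees to within 1 mm: reader at (0.521, 0.0115), yaw 0.066. The two open caps are 64 mm apart, so with the fingers about 43 mm open one fingertip lines up with each cap. That lets me sweep and press both together.

```bash
cat >> h.py <<'E'
Q=np.array([.5213,.0115,.0657])
def go(rx,ry,z,yaw=0):
    "print tool shift (cm) and turn (deg) to reader-frame target"
    s=status.get_state();y=s["tool_rot"][2];c,n=np.cos(Q[2]),np.sin(Q[2])
    d=np.array([Q[0]+c*rx-n*ry,Q[1]+n*rx+c*ry,z])-s["tcp_pos"]
    t=np.array([np.cos(y)*d[0]+np.sin(y)*d[1],np.sin(y)*d[0]-np.cos(y)*d[1],-d[2]])
    dd=np.array(s["tcp_pos"])[:2]-Q[:2]
    print("clock %.2f"%s["clock"],"tcp_reader mm",np.round(1000*np.array([c*dd[0]+n*dd[1],-n*dd[0]+c*dd[1],s["tcp_pos"][2]]),1),"rot",np.round(s["tool_rot"],3),"F",np.round(s["ft_force"],1),"M",np.round(s["torque"],2),"w",round(s["width"]*1000,1))
    print("need cm",np.round(t*100,2),"turn",round(np.degrees(y-Q[2]-yaw),2))
E
```

Emit:
move_arm:
  plan:
    - [[4.3, 0, 0, 0, -6.2], [4.3, 0, 0, 0, -6.2], [4.3, 0, 0, 0, -6.2], [4.3, 0, 0, 0, -6.1], [4.3, 0, 0, 0, 0]]

```text
clock: 1.52
tcp_pos: [0.2408, 0.6306, 0.2266]
tool_rot: [-3.142, -0.0, 0.071]
ft_force: [0.3, 0.2, 0.3]
width: 0.0597
```

Emit:
move_arm:
  plan:
    - [[4.3, 1.62, 3.17, 0.3, 0], [4.3, 1.62, 3.17, 0.3, 0], [4.3, 1.62, 3.17, 0.3, 0], [4.3, 1.62, 3.17, 0.3, 0], [4.3, 1.62, 3.17, 0.3, 0], [4.3, 1.62, 3.17, 0.3, 0], [4.3, 1.62, 3.17, 0.3, 0], [4.3, 1.62, 3.17, 0.3, 0], [4.3, 1.62, 3.17, 0.3, 0], [4.3, 1.62, 3.17, 0.3, 0], [4.3, 1.62, 3.17, 0.3, 0], [4.3, 1.62, 3.17, 0.3, 0], [4.3, 1.62, 3.17, 0.3, 0], [4.3, 1.62, 3.17, 0.3, 0], [4.3, 1.62, 3.17, 0.3, 0], [4.3, 1.62, 3.17, 0.3, 0], [4.3, 1.62, 3.17, 0.3, 0], [4.3, 1.62, 3.17, 0.3, 0], [4.3, 0, 0, 0, 0], [4.3, 0, 0, 0, 0]]

```text
clock: 3.18
tcp_pos: [0.57, 0.0786, 0.172]
tool_rot: [3.141, 0.001, 0.059]
ft_force: [-0.1, 1.0, 0.1]
width: 0.0429
```

```bash
python3 -c "
from h import *
go(.052,.066,.15)"
```

```text
clock 3.18 tcp_reader mm [ 53.   63.8 172. ] rot [3.141e+00 1.000e-03 5.900e-02] F [-0.1  1.   0.1] M [ 0.08 -0.04  0.02] w 42.9
need cm [-0.1  -0.22  2.2 ] turn -0.36
```

Emit:
move_arm:
  plan:
    - [[4.3, 0, -0.2, 2.2, -0.4], [4.3, 0, 0, 2.2, 0], [4.3, 0, 0, 2.2, 0], [4.3, 0, 0, 1.8, 0], [4.3, 0, 0, 0, 0], [4.3, 0, 0, 0, 0]]

```text
clock: 3.68
tcp_pos: [0.5689, 0.0831, 0.0883]
tool_rot: [3.141, 0.001, 0.073]
ft_force: [0.1, 0.1, 0.3]
width: 0.043
```

```bash
python3 - <<'E'
from h import *
go(-.004,.066,.086)
p=viewer.camera("scene");a=p["color"][180:300,190:340]
cv2.imwrite("pics/c.png",cv2.resize(a,None,fx=5,fy=5,interpolation=2))
E
```

```text
clock 3.68 tcp_reader mm [52.2 68.3 88.3] rot [3.141e+00 1.000e-03 7.300e-02] F [0.1 0.1 0.3] M [-0.07 -0.13  0.05] w 43.0
need cm [-5.62  0.19  0.23] turn 0.41
```

View pics/c.png

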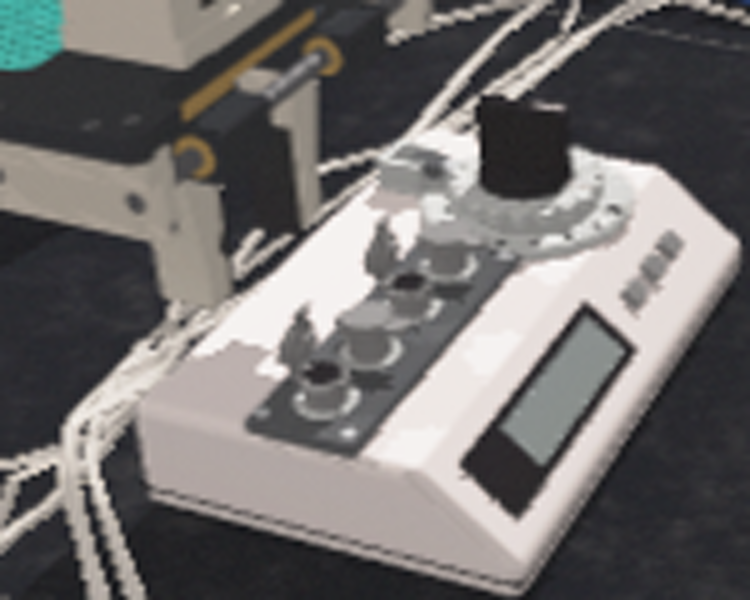

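The fingers stand behind the two upright caps, with a tip behind each and clear of everything else. Next is the sweep forward.

Emit:
move_arm:
  plan:
    - [[4.3, -0.9, 0.2, 0.3, 0.4], [4.3, -0.9, 0, 0, 0], [4.3, -0.9, 0, 0, 0], [4.3, -0.8, 0, 0, 0], [4.3, -0.8, 0, 0, 0], [4.3, -0.8, 0, 0, 0], [4.3, -0.6, 0, 0, 0], [4.3, 0, 0, 0, 0]]

```text
clock: 4.4
tcp_pos: [0.5113, 0.0765, 0.0858]
tool_rot: [-3.141, 0.0, 0.066]
ft_force: [-0.8, 0.2, 0.5]
width: 0.0429
```

Emit:
move_arm:
  plan:
    - [[4.3, 0, 0, 0.3, 0], [4.3, 0, 0, 0.3, 0], [4.3, 0, 0, 0.2, 0], [4.3, 0, 0, 0, 0]]

```text
clock: 4.73
tcp_pos: [0.5125, 0.0765, 0.0767]
tool_rot: [3.141, 0.001, 0.066]
ft_force: [0.0, -0.9, 0.1]
width: 0.0428
```

```bash
python3 -c "
from h import *
go(-.004,.066,.075)"
```

```text
clock 4.73 tcp_reader mm [-4.6 65.4 76.7] rot [3.141e+00 1.000e-03 6.600e-02] F [ 0.  -0.9  0.1] M [-0.01 -0.05  0.03] w 42.8
need cm [ 0.06 -0.06  0.17] turn 0.02
```

Emit:
move_arm:
  plan:
    - [[4.3, 0, 0, 0.2, 0], [4.3, 0, 0, 0.1, 0], [4.3, 0, 0, 0, 0], [4.3, 0, 0, 0, 0]]

```text
clock: 5.07
tcp_pos: [0.5129, 0.0766, 0.0755]
tool_rot: [3.141, -0.0, 0.067]
ft_force: [-5.2, 0.4, 13.4]
width: 0.0433
```

Emit:
move_arm:
  plan:
    - [[4.3, 0, 0, 0.1, 0], [4.3, 0, 0, 0.1, 0], [4.3, 0, 0, 0, 0], [4.3, 0, 0, 0, 0]]

```text
clock: 5.4
tcp_pos: [0.513, 0.0766, 0.0752]
tool_rot: [3.141, -0.001, 0.067]
ft_force: [-13.0, 0.4, 31.6]
width: 0.0428
```

Contact at z = 75 mm, pressed with about 30 N. Now up, then check both cameras.

Emit:
move_arm:
  plan:
    - [[4.3, 0, 0, -0.5, 0], [4.3, 0, 0, -2.5, 0], [4.3, 0, 0, -3.5, 0], [4.3, 0, 0, -3.5, 0], [4.3, 0, 3.5, 0, 0], [4.3, 0, 3.5, 0, 0], [4.3, 0, 3.5, 0, 0], [4.3, 0, 2.5, 0, 0], [4.3, 0, 0, 0, 0], [4.3, 0, 0, 0, 0]]

```text
clock: 6.23
tcp_pos: [0.5213, -0.0543, 0.1722]
tool_rot: [3.142, 0.0, 0.063]
ft_force: [-0.2, -0.2, -0.1]
width: 0.043
```

```bash
python3 - <<'E'
from h import *
go(-.004,-.064,.13)
p=viewer.camera("scene");a=cv2.resize(p["color"][190:270,215:335],None,fx=6,fy=6,interpolation=2)
cv2.imwrite("pics/d.png",a)
E
```

```text
clock 6.23 tcp_reader mm [ -4.3 -65.7 172.2] rot [3.142 0.    0.063] F [-0.2 -0.2 -0.1] M [ 0.01 -0.    0.03] w 43.0
need cm [ 0.03 -0.17  4.22] turn -0.13
```

View pics/d.png

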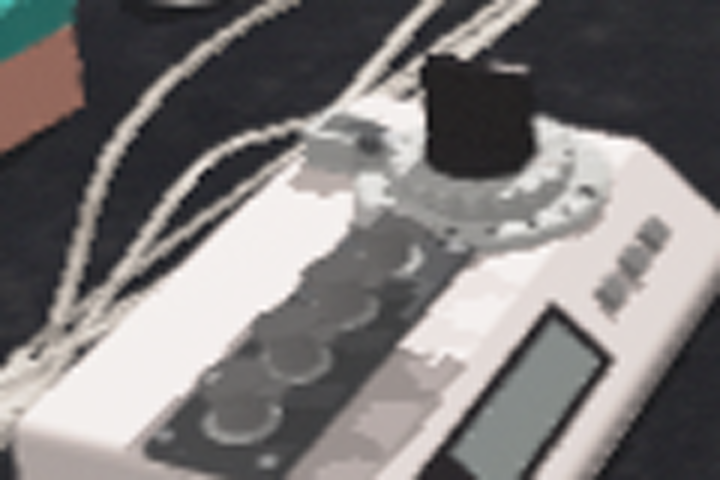

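All four caps look shut at (240,400), (295,355), (345,305) and (400,260). A slightly ajar cap would be hard to see, so I'll also press the other two wells the same way.

Emit:
move_arm:
  plan:
    - [[4.3, 0, -3.3, 0, 0], [4.3, 0, -3.3, 0, 0], [4.3, 0, -3.3, 1.0, 0], [4.3, 0, 0, 3.0, 0], [4.3, 0, 0, 3.0, 0], [4.3, 0, 0, 1.5, 0], [4.3, 0, 0, 0.7, 0], [4.3, 0, 0, 0.3, 0], [4.3, 0, 0, 0.2, 0], [4.3, 0, 0, 0.1, 0], [4.3, 0, 0, 0, 0]]

```text
clock: 7.2
tcp_pos: [0.5155, 0.0463, 0.0758]
tool_rot: [-3.141, -0.002, 0.066]
ft_force: [0.4, 0.3, -0.3]
width: 0.043
```

```bash
python3 -c "
from h import *
go(-.004,.034,.075)"
```

```text
clock 7.20 tcp_reader mm [-3.5 35.1 75.8] rot [-3.141e+00 -2.000e-03  6.600e-02] F [ 0.4  0.3 -0.3] M [-0.03 -0.   -0.02] w 43.0
need cm [-0.05  0.11  0.08] turn 0.04
```

Emit:
move_arm:
  plan:
    - [[4.3, 0, 0, 0.2, 0], [4.3, 0, 0, 0.1, 0], [4.3, 0, 0, 0.1, 0], [4.3, 0, 0, 0, 0]]

```text
clock: 7.53
tcp_pos: [0.5159, 0.0462, 0.0751]
tool_rot: [-3.141, -0.004, 0.067]
ft_force: [-15.4, 3.3, 38.3]
width: 0.0432
```

Emit:
move_arm:
  plan:
    - [[4.3, 0, 0, -1, 0], [4.3, 0, 0, -3, 0], [4.3, 0, 0, -3, 0], [4.3, 0, 3.3, 0, 0], [4.3, 0, 3.3, 0, 0], [4.3, 0, 3.3, 0, 0], [4.3, 0, 0, 0, 0], [4.3, 0, 0, 0, 0], [4.3, 0, 0, 0, 0]]

```text
clock: 8.28
tcp_pos: [0.5217, -0.0532, 0.1413]
tool_rot: [-3.141, -0.001, 0.065]
ft_force: [0.1, 0.6, 0.1]
width: 0.043
```

```bash
python3 -c "
from h import *
go(-.004,-.064,.077)"
```

```text
clock 8.28 tcp_reader mm [ -3.8 -64.6 141.3] rot [-3.141e+00 -1.000e-03  6.500e-02] F [0.1 0.6 0.1] M [ 0.02  0.04 -0.02] w 43.0
need cm [-0.02 -0.06  6.43] turn -0.03
```

Emit:
move_arm:
  plan:
    - [[4.3, 0, 0, 2, 0], [4.3, 0, 0, 2, 0], [4.3, 0, 0, 1.5, 0], [4.3, 0, 0, 0.9, 0], [4.3, 0, 0, 0, 0], [4.3, 0, 0, 0, 0]]

```text
clock: 8.78
tcp_pos: [0.5216, -0.0524, 0.0767]
tool_rot: [3.141, 0.0, 0.068]
ft_force: [-0.0, 0.7, 0.1]
width: 0.0429
```

Emit:
move_arm:
  plan:
    - [[0.6, 0, 0, 0, 0], [0.6, 0, 0, 0, 0], [0.6, 0, 0, 0, 0], [0.6, 0, 0, 0, 0], [0.6, 0, 0, 0, 0], [0.6, 0, 0, 0, 0], [0.6, 0, 0, 0, 0], [0.6, 0, 0, 0, 0]]
  squeeze: 50

```text
clock: 9.45
tcp_pos: [0.5216, -0.0512, 0.077]
tool_rot: [-3.139, -0.001, 0.066]
ft_force: [-4.9, 12.2, 5.6]
width: 0.0105
```

```bash
python3 -c "
from h import *
go(-.004,-.064,.077)"
```

```text
clock 9.45 tcp_reader mm [ -3.9 -62.6  77. ] rot [-3.139e+00 -1.000e-03  6.600e-02] F [-4.9 12.2  5.6] M [4.58 1.46 0.21] w 10.5
need cm [-0.01  0.14  0.  ] turn 0.04
```

Emit:
move_arm:
  plan:
    - [[0.6, -0.05, -0.13, 0, 0], [0.6, 0, 0, 0, 0], [0.6, 0, 0, 0, 0]]

```text
clock: 9.7
tcp_pos: [0.5215, -0.0511, 0.077]
tool_rot: [-3.141, -0.002, 0.067]
ft_force: [-1.0, 5.9, 3.5]
width: 0.0109
```

Emit:
move_arm:
  plan:
    - [[0.6, 0, 0, 0, 3], [0.6, 0, 0, 0, 3], [0.6, 0, 0, 0, 3], [0.6, 0, 0, 0, 3], [0.6, 0, 0, 0, 3], [0.6, 0, 0, 0, 3], [0.6, 0, 0, 0, 2], [0.6, 0, 0, 0, 0], [0.6, 0, 0, 0, 0]]

```text
clock: 10.45
tcp_pos: [0.5216, -0.0504, 0.077]
tool_rot: [-3.139, -0.001, -0.283]
ft_force: [-1.4, 11.3, 4.1]
width: 0.0104
```

```bash
python3 - <<'E'
from h import *
go(-.004,-.064,.077,-1.047)
for n,b in (("scene",(190,270,215,335)),("top",(150,220,250,345))):
    p=viewer.camera(n);cv2.imwrite(f"pics/e_{n}.png",cv2.resize(p["color"][b[0]:b[1],b[2]:b[3]],None,fx=6,fy=6,interpolation=2))
E
```

```text
clock 10.45 tcp_reader mm [ -3.8 -61.8  77. ] rot [-3.139e+00 -1.000e-03 -2.830e-01] F [-1.4 11.3  4.1] M [4.15 0.52 0.18] w 10.4
need cm [0.06 0.22 0.  ] turn 40.02
```

View pics/e_scene.png

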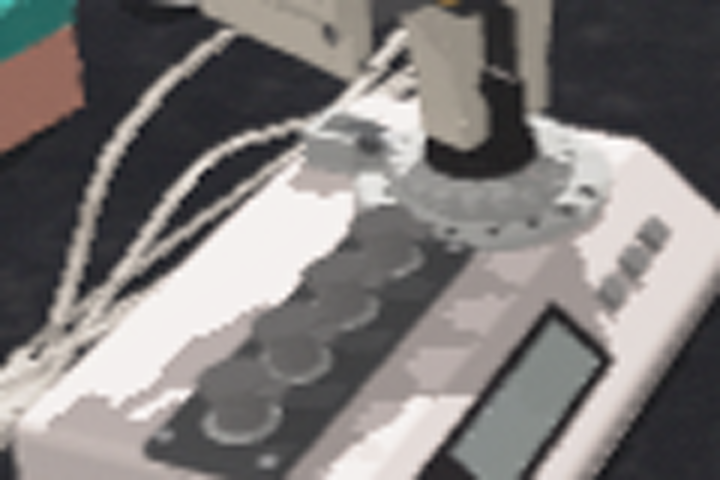

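The knob turns with the fingers: tool yaw has moved exactly 20°, and the moment about z of 0.18 N m fits the spring. I'll ease the sideways load and go on.

Emit:
move_arm:
  plan:
    - [[0.6, 0, -0.12, 0, 3], [0.6, 0, 0, 0, 3], [0.6, 0, 0, 0, 3], [0.6, 0, 0, 0, 3], [0.6, 0, 0, 0, 3], [0.6, 0, 0, 0, 3], [0.6, 0, 0, 0, 2], [0.6, 0, 0, 0, 0], [0.6, 0, 0, 0, 0]]

```text
clock: 11.3
tcp_pos: [0.5219, -0.0495, 0.077]
tool_rot: [-3.139, -0.001, -0.632]
ft_force: [-0.7, 9.5, 4.1]
width: 0.0106
```

```bash
python3 -c "
from h import *
go(-.004,-.062,.077,-1.047)"
```

```text
clock 11.30 tcp_reader mm [ -3.4 -60.9  77. ] rot [-3.139e+00 -1.000e-03 -6.320e-01] F [-0.7  9.5  4.1] M [3.4  0.38 0.18] w 10.6
need cm [0.02 0.12 0.  ] turn 20.02
```

Emit:
move_arm:
  plan:
    - [[0.6, -0.06, -0.08, 0, 3], [0.6, 0, 0, 0, 3], [0.6, 0, 0, 0, 3], [0.6, 0, 0, 0, 3], [0.6, 0, 0, 0, 2], [0.6, 0, 0, 0, 2], [0.6, 0, 0, 0, 0], [0.6, 0, 0, 0, 0]]

```text
clock: 11.97
tcp_pos: [0.5223, -0.049, 0.077]
tool_rot: [-3.139, -0.001, -0.911]
ft_force: [2.0, 5.8, 1.7]
width: 0.0106
```

Emit:
move_arm:
  plan:
    - [[0.6, 0, 0, 0, 1], [0.6, 0, 0, 0, 1], [0.6, 0, 0, 0, 1], [0.6, 0, 0, 0, 1], [0.6, 0, 0, 0, 0], [0.6, 0, 0, 0, 0]]

```text
clock: 12.47
tcp_pos: [0.5224, -0.0488, 0.077]
tool_rot: [-3.139, -0.001, -0.981]
ft_force: [1.2, 6.4, 1.0]
width: 0.0108
```

```bash
python3 - <<'E'
from h import *
go(-.004,-.061,.077,-1.047)
b=(185,240,260,325);p=viewer.camera("scene");q=viewer.camera("top")
cv2.imwrite("pics/f.png",np.vstack([cv2.resize(p["color"][190:270,215:335],None,fx=5,fy=5,interpolation=2),cv2.resize(q["color"][160:200,235:355],None,fx=5,fy=5,interpolation=2)]))
E
```

```text
clock 12.47 tcp_reader mm [ -2.8 -60.3  77. ] rot [-3.139e+00 -1.000e-03 -9.810e-01] F [1.2 6.4 1. ] M [ 2.27 -0.57  0.21] w 10.8
need cm [0.   0.14 0.  ] turn 0.04
```

View pics/f.png

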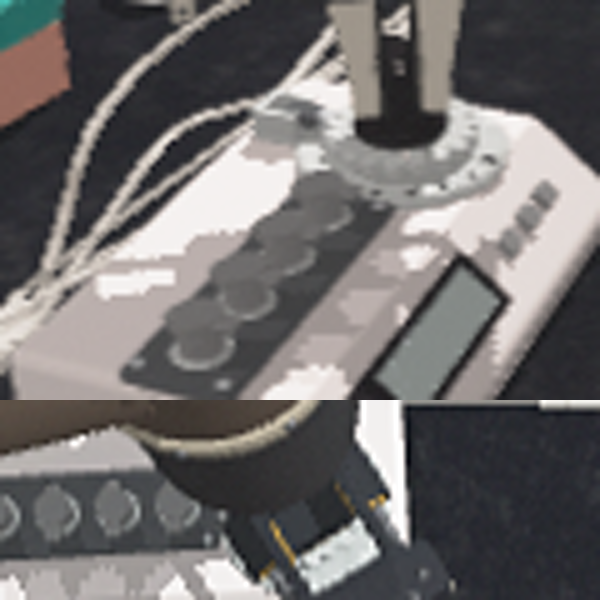

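The caps stay shut and the tool has turned 60°. To confirm that the knob followed, I back off slightly and look for the detent's torque jump.

Emit:
move_arm:
  plan:
    - [[0.6, 0, 0, 0, -1], [0.6, 0, 0, 0, -1], [0.6, 0, 0, 0, 0], [0.6, 0, 0, 0, 0], [0.6, 0, 0, 0, 0]]

```text
clock: 12.98
tcp_pos: [0.5224, -0.0489, 0.0771]
tool_rot: [-3.139, -0.001, -0.946]
ft_force: [1.5, 6.6, 1.9]
width: 0.0105
```

```bash
python3 -c "
from h import *
go(-.004,-.061,.077,-1.047)"
```

```text
clock 12.98 tcp_reader mm [ -2.9 -60.3  77.1] rot [-3.139e+00 -1.000e-03 -9.460e-01] F [1.5 6.6 1.9] M [ 2.2  -0.56  0.15] w 10.5
need cm [-0.    0.13  0.01] turn 2.04
```

Emit:
move_arm:
  plan:
    - [[0.6, 0, 0, 0, -1], [0.6, 0, 0, 0, -1], [0.6, 0, 0, 0, 0], [0.6, 0, 0, 0, 0], [0.6, 0, 0, 0, 0]]

```text
clock: 13.4
tcp_pos: [0.5223, -0.0489, 0.0771]
tool_rot: [-3.139, -0.001, -0.911]
ft_force: [1.1, 5.9, 1.6]
width: 0.0107
```

```bash
python3 -c "
from h import *
go(-.004,-.061,.077,-1.047)"
```

```text
clock 13.40 tcp_reader mm [ -2.9 -60.4  77.1] rot [-3.139e+00 -1.000e-03 -9.110e-01] F [1.1 5.9 1.6] M [ 2.11 -0.5   0.16] w 10.7
need cm [-0.01  0.12  0.01] turn 4.04
```

Emit:
move_arm:
  plan:
    - [[0.6, 0, 0, 0, 2], [0.6, 0, 0, 0, 2], [0.6, 0, 0, 0, 0], [0.6, 0, 0, 0, 0], [0.6, 0, 0, 0, 0]]

```text
clock: 13.82
tcp_pos: [0.5224, -0.0488, 0.0771]
tool_rot: [-3.139, -0.001, -0.981]
ft_force: [1.5, 6.3, 1.1]
width: 0.0107
```

```bash
python3 -c "
from h import *
go(-.004,-.061,.077,-1.047)"
```

```text
clock 13.82 tcp_reader mm [ -2.8 -60.3  77.1] rot [-3.139e+00 -1.000e-03 -9.810e-01] F [1.5 6.3 1.1] M [ 2.34 -0.61  0.19] w 10.7
need cm [0.   0.14 0.01] turn 0.05
```

Emit:
move_arm:
  plan:
    - [[0.6, 0, 0, 0, 1], [0.6, 0, 0, 0, 1], [0.6, 0, 0, 0, 0], [0.6, 0, 0, 0, 0], [0.6, 0, 0, 0, 0]]

```text
clock: 14.23
tcp_pos: [0.5225, -0.0488, 0.0771]
tool_rot: [-3.139, -0.0, -1.015]
ft_force: [1.9, 6.5, 0.1]
width: 0.0105
```

```bash
python3 -c "
from h import *
go(-.004,-.061,.077,-1.047)"
```

```text
clock 14.23 tcp_reader mm [ -2.8 -60.2  77.1] rot [-3.139 -0.    -1.015] F [1.9 6.5 0.1] M [ 2.35 -0.62  0.18] w 10.5
need cm [0.01 0.15 0.01] turn -1.96
```

The moment is about 0.15 at 56–58° and about 0.20 from 60° on. That puts the stop near 59–60° of tool turn, so the knob has followed. I'll settle at about 60.5° and hold.

Emit:
move_arm:
  plan:
    - [[0.6, 0, 0, 0, -1.5], [0.6, 0, 0, 0, 0], [0.6, 0, 0, 0, 0], [0.6, 0, 0, 0, 0], [0.6, 0, 0, 0, 0], [0.6, 0, 0, 0, 0], [0.6, 0, 0, 0, 0], [0.6, 0, 0, 0, 0], [0.6, 0, 0, 0, 0], [0.6, 0, 0, 0, 0], [0.6, 0, 0, 0, 0], [0.6, 0, 0, 0, 0], [0.6, 0, 0, 0, 0], [0.6, 0, 0, 0, 0], [0.6, 0, 0, 0, 0], [0.6, 0, 0, 0, 0], [0.6, 0, 0, 0, 0], [0.6, 0, 0, 0, 0]]

```text
clock: 15.73
tcp_pos: [0.5225, -0.0488, 0.0771]
tool_rot: [-3.139, -0.001, -0.989]
ft_force: [1.5, 5.9, 0.1]
width: 0.0107
```

```bash
python3 -c "
from h import *
go(-.004,-.061,.077,-1.047)
p=viewer.camera('scene');cv2.imwrite('pics/g.png',cv2.resize(p['color'][175:235,265:345],None,fx=8,fy=8,interpolation=2))"
```

```text
clock 15.73 tcp_reader mm [ -2.8 -60.3  77.1] rot [-3.139e+00 -1.000e-03 -9.890e-01] F [1.5 5.9 0.1] M [ 2.36 -0.63  0.24] w 10.7
need cm [0.   0.14 0.01] turn -0.45
```

View pics/g.png

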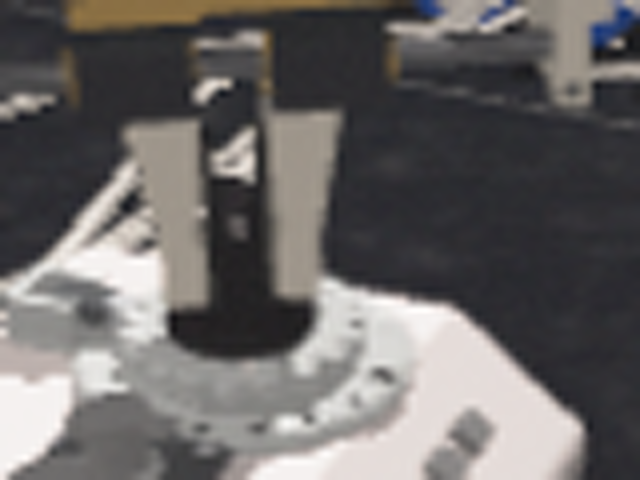

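The bar, seen end-on at (240,220) with its white mark facing the camera, sits squarely between the pads and has turned with them.

```bash
python3 -c "
from h import *
env.hand_in();go(-.004,-.061,.077,-1.047)"
```

```text
the job is handed in; nothing more can be done
the job is handed in; nothing more can be done
```

I shut the caps, turned the filter knob to the third click, and handed the job in at about 16 s with the gripper still holding the knob. The hand-in reports no verdict, so success rests on the checks below.

- **Caps:** I swept the two open caps (y = 98 and 34 mm) over together and pressed them shut with about 30 N. I pressed the other two with about 38 N in case either was ajar. Fingertip height was about 75 mm in both presses, which is the shut height. All four looked shut in the pictures taken after the first press and during the knob turn.
- **Knob:** I gripped it at rest and turned it clockwise with a 50 N grip setting. At the last reading the tool had turned 60.5° (1.055 rad) and the finger opening was 10.7 mm on the 11 mm bar. The last picture showed the bar square between the pads.
- **Weaker checks:**
    - The moment about the vertical rose near 59–60°, which fits the third stop. The rise was only about 0.05 N m, not the roughly 0.1 stated, and the readings were noisy.
    - The knob angle itself is inferred from the tool's turn.
    - The knob axis seemed 2–4 mm left of my estimate. I eased most of that sideways load, but about 6 N remained at the end.
- **Beaker and vials:** the arm never went near them. I did not check them in a picture after the first ones.

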